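# Load an empty bobbin into the spring-loaded bobbin winder

## Task

Put the long empty wooden bobbin into the bobbin winder. Hold it at a slant, push one end stub against the spring plunger until the spring gives, then tip the other end down so that both stubs lie in the bottom of their forks and the spring holds the bobbin against the end plate; let go of it.

Things in the scene. Friction and masses are not known exactly. Their poses are not given: they have to be found in the camera images.
- bobbin_mid (a point): Centre of the long bobbin: loose, pale wood, about 70 g, 110 mm long, ends alike, x along it; starts lying level, centre 20 mm above the table; can roll. Core 24 mm across, from -28 to +28 mm; then flanges 40 mm across, 5 mm thick (28 to 33 mm); then round end stubs 14 mm across (33 to 55 mm). Grip across the middle of the core.
- short_bobbin_mid (a point): Centre of a shorter bobbin, 72 mm long over all (same 24 mm core and 40 mm flanges, shorter stubs), lying on the table, centre 20 mm up. It does not fit and is not needed. It may lie nearer or farther than the long one.
- bay (a point): Where the centre of the loaded bobbin must be, in the fixed winder, 60 mm above the table. Its x axis is level, along the loaded bobbin: -x to the spring plunger, +x to the end plate and motor; z up. Free gap from plunger to end plate 103 mm. Between the forks the space is free down to the wooden base, 80 mm wide, its top 45 mm below this point.
- plunger_face (a point): Centre of the free plunger's face (does not move with it), at x = -48 mm in the bay's frame. The plunger is a brass disc 24 mm across, pushed towards -x by up to 16 mm. Behind it a grey spring housing stands at bay x = -70 to -92 mm, 44 mm wide, its top 14 mm above the axis.
- end_plate (a point): Point of the fixed end plate's face on the bay's axis, at bay x = +55 mm; plate 44 mm wide, its top 10 mm above the axis. Behind it a motor, its top 18 mm above the axis, reaches to bay x = +118 mm.
- spring_fork (a point): Middle of the slot floor of the fork beside the plunger, 7 mm below the bay's axis, at bay x = -45.5 mm. The fork is a steel plate 5 mm thick, 40 mm wide; the slot is open at the top, 17 mm wide up to 2 mm above the axis, then flares to about 26 mm at its lips, 12 mm above the axis.
- plate_fork (a point): The same point of the other, identical fork, beside the end plate, at bay x = +45.5 mm.
- plunger (a joint): How far the plunger is pushed in (m): 0 free, 0.016 at its stop, 0.007 with the bobbin loaded. To pass the end plate on its way down the bobbin must push it in by 0.0085 to 0.015. Spring: about 1 N at 0, 4 N at 0.007, 8 N at the stop.
There are look-alikes about, which are no part of the job. What is shaped like the part that bears bobbin_mid but turquoise is not meant.

How it is judged:
On the way:
1. the long bobbin, held at a slant, pushes the spring plunger in (at least 3 mm, slanting at least 4 degrees, its centre within 60 mm of the bay's) (value of joint plunger above 0.003 m and (angle between bobbin_mid's own x axis and vertical below 1.5 rad or angle between bobbin_mid's own x axis and vertical above 1.64 rad) and distance between bobbin_mid and bay below 0.06 m), for 0.1 s.
At the end, for the whole second after the job is handed in: The long bobbin lies level in the bay: its centre within 3 mm of the bay's centre sideways and lengthwise and 2.5 mm in height, its axis within 0.06 rad of the bay's, the plunger pushed in by 4.5 to 9.5 mm, the bobbin released and at rest (x of bobbin_mid in the frame of bay between -0.003 and 0.003 m and y of bobbin_mid in the frame of bay between -0.003 and 0.003 m and z of bobbin_mid in the frame of bay between -0.0025 and 0.0025 m and angle between the x axis of bobbin_mid and the x axis of bay, either way round below 0.06 rad and value of joint plunger between 0.0045 and 0.0095 m and linear speed of bobbin below 0.02 m/s); the robot touches nothing.
It also fails if it takes over 45 s, if anything falls off the work surface, if the arm or the gripper's body presses on something with over 40 N, if the wrist force passes 120 N, or if a joint passes its speed limit or range.

## Robot

A 7-joint arm with a two-finger parallel gripper is mounted at the origin on the work surface. World frame = base frame: x ahead of the robot, y to its left, z up, the work surface at z = 0. Lengths are in m, angles in rad, forces in N, time in s.
With the tool pointing down it reaches from about 0.35 to 0.9 m from the base axis. Payload 8.1 kg.
Tool frame: the origin (TCP) lies midway between the tips of the shut fingers; the grasp point (between the pads) lies 19 mm behind it; z points along the fingers, y is the direction in which the jaws open and shut (so a half turn about z gives the same grasp; the last joint's range is limited). The gripper opens to 92 mm and grips with 3 to 60 N. Pads are 19 mm wide; open, the fingers measure 130 mm over their backs; the gripper's body (75 mm by 190 mm) begins 47 mm behind the grasp point.
Start: joints at [-1.433, 0.434, 0.025, 1.573, -0.012, 1.134, -0.075], TCP at [0.149, 0.607, 0.227] pointing down, gripper open.
Joint ranges: [-2.62, 2.62], [-0.44, 2.09], [-1.27, 1.32], [0.08, 2.57], [-1.32, 4.46], [0.12, 2], [-2.74, 2.74]. Speed limits (rad/s): [2.22, 2.22, 3.01, 3.01, 3.14, 3.14, 3.14].

## Interface

Orientations are given as a rotation vector (axis times angle).
In Python, from cell import monitor, get_image, get_calibration, workorder, look_for, masks_of gives the robot as it stands.
- The arm moves only by the shell command python3 -m crank 'ROWS' [FORCE]. ROWS is JSON, a list of rows, each a list of 3 entries, a list of its own where there are three numbers: the shift along the tool's x, y, z in cm, then the turn about the tool's z in degrees, then the closure in counts, from 0 (fully open) to 255 (shut). A call has 1 to 5 rows; each row shifts and turns the commanded pose from where the row before left it, along the tool's axes as they then stand; what a row does not reach is not made up. A row lasts 1/10 s, in which the tool goes at most 50 mm and 8.59 degrees, less where a joint would pass 70% of its speed; a pose out of reach is approached as far as the arm can. A call with a gripper value outside its range is refused whole. The fingers move at their own pace and stop on an object; FORCE is the grip in N (left out, the last holds). Time passes only in rows, so rows that do not move let the fingers close. It gives the time, the measured TCP pose, the force and the opening at its end, in the units of the state.
- monitor.observe(): the state, without advancing time (a new reading comes with each control period).
- get_image(name): name is "scene" or "top" or "wrist"; returns (picture, depth): 384x512x3 uint8, red, green, blue; 384x512 float32, m along the optical axis (not along the pixel's ray), 0 where there is no reading.
- get_calibration(name): a dict with "fx", "fy", "cx", "cy" (pixels), "D" ([k1, k2, p1, p2, k3] as OpenCV has them; the pictures are not rectified), "R" (3x3) and "t" (3): a world point X has camera coordinates R X + t. Camera axes: x right, y down, z forward; pixel columns grow to the right and rows downward; lengths in m; the calibration is good to about 2 mm. A picture is of the moment at which its call begins: read the wrist's pose just before it. get_calibration takes no time and is no camera call; for the wrist camera it gives the pose at the moment of the call.
- workorder.sign_off(): hands the job in, once; it reports no verdict.
Trained networks look in the newest picture that a camera, given by its name, has taken for a name from the list of things; names that differ only in an ending like _2 or _b are one class to them, and where a whole thing is asked for, a point or a joint stands for the part that bears it (a point fixed in the world has none). Each returns a list of dicts, best first, with "score" (0 to 1); they miss things now and then, are a little off and sometimes report something else, mostly with a low value. They report only what shows in the picture. A call takes as long as a camera call. They do not tell look-alikes from the thing itself.
- look_for(label, camera): "location" ([x, y, z] in m, in world coordinates, good to about 4 mm: the middle of the surface that is visible of it).
- masks_of(label, camera): "region" (384x512 bool, what is visible of it).
The state is a dict: "clock": time; "joints": joint angles; "dq": joint speeds; "joint_efforts": joint torques, N m; "position": TCP position; "ee_rot": TCP orientation; "force": force on the tool from outside, world axes, zero at the start; "ft_torque": the same for the moment, N m; "width": opening from 0.0 (shut) to 1.0 (fully open).
Only numpy, scipy, OpenCV 4.12 (cv2) and the standard library are available. Lean on these libraries where they do the work, as an engineer would, in place of code of your own. Each camera call takes 0.05 s, during which the arm holds its last target.

## Working session

There is one attempt and no reset: what is moved stays moved. The work goes in short steps, Python scripts to look and compute and a shell command to move; the robot and the scene stay as the last step left them, time stands still between calls to the robot, and variables do not carry over. Pictures are saved under pics/ and viewed, and the job is handed in when it is done.

```bash
ls; mkdir -p pics
cat > h.py <<'E'
import numpy as np, cv2, json
from cell import monitor, get_image, get_calibration, workorder, look_for, masks_of
from scipy.spatial.transform import Rotation as R
def save(n,im): cv2.imwrite(f'pics/{n}.png', cv2.cvtColor(im,cv2.COLOR_RGB2BGR))
def cloud(dep,c,mask=None):
    m=(dep>0) if mask is None else (mask&(dep>0))
    v,u=np.nonzero(m); K=np.array([[c['fx'],0,c['cx']],[0,c['fy'],c['cy']],[0,0,1.]])
    p=cv2.undistortPoints(np.stack([u,v],1).astype(float)[:,None],K,np.array(c['D']))[:,0]
    z=dep[v,u]; X=np.c_[p*z[:,None],z]
    return (X-np.array(c['t']))@np.array(c['R']), np.c_[u,v]
def proj(X,c):
    K=np.array([[c['fx'],0,c['cx']],[0,c['fy'],c['cy']],[0,0,1.]])
    return cv2.projectPoints(np.atleast_2d(X).astype(float),cv2.Rodrigues(np.array(c['R']))[0],np.array(c['t'],float),K,np.array(c['D']))[0][:,0]
def tool():
    s=monitor.observe(); return np.array(s['position']),R.from_rotvec(s['ee_rot']),s
E
python3 - <<'E'
from h import *
p,r,s=tool(); print(s); print(r.as_matrix().round(3))
for n in ['top','scene','wrist']:
    im,d=get_image(n); save(n+'0',im)
    if n=='wrist': continue
    for l in ['bobbin_mid','short_bobbin_mid','bay','plunger_face','end_plate','spring_fork','plate_fork','plunger']:
        try: print(n,l,[(np.round(o['location'],4).tolist(),round(o['score'],2)) for o in look_for(l,n)])
        except Exception as e: print(l,e)
print(monitor.observe()['clock'])
E
```

```text
pics
{'clock': 0.0, 'joints': array([-1.43260246,  0.43522723,  0.02498129,  1.57413551, -0.01158133,
        1.13400726, -0.07509527]), 'dq': array([ 0.00070894, -0.00136171,  0.00045513, -0.0025635 , -0.00133032,
        0.00040469,  0.00093705]), 'joint_efforts': array([-2.76433993e-04, -6.67846942e+01,  9.84952748e-01, -3.14472628e+01,
       -6.03950769e-02,  4.26411512e-02,  1.73459803e-04]), 'position': array([0.14898671, 0.6064299 , 0.22592759]), 'ee_rot': array([-3.77423012e-01, -3.11880932e+00,  2.56422378e-03]), 'force': array([ 0.40452034,  0.48966475, -0.09560314]), 'ft_torque': array([-0.03538641, -0.03715637, -0.01574117]), 'width': 1.000621371943574}
[[-0.971  0.239 -0.   ]
 [ 0.239  0.971 -0.002]
 [-0.    -0.002 -1.   ]]
top bobbin_mid [([0.444, 0.2577, 0.0292], 0.91), ([0.3886, 0.1501, 0.0359], 0.74), ([0.6074, 0.2917, 0.0295], 0.68), ([0.2943, 0.2645, 0.0306], 0.6)]
top short_bobbin_mid [([0.6187, 0.1842, 0.036], 0.75)]
top bay [([0.5112, -0.2123, 0.0184], 0.92)]
top plunger_face [([0.5104, -0.2125, 0.0131], 0.84)]
top end_plate [([0.5074, -0.2185, 0.0138], 0.63)]
top spring_fork [([0.5119, -0.2155, 0.0134], 0.96)]
top plate_fork [([0.512, -0.2153, 0.014], 0.66)]
top plunger [([0.5753, -0.2392, 0.0648], 0.6)]
scene bobbin_mid [([0.3009, 0.2691, 0.0266], 0.83), ([0.3966, 0.1559, 0.0262], 0.81), ([0.6138, 0.2977, 0.0293], 0.75), ([0.4549, 0.2587, 0.0264], 0.7)]
scene short_bobbin_mid [([0.6217, 0.1872, 0.031], 0.6)]
scene bay [([0.52, -0.209, 0.0171], 0.78)]
scene plunger_face [([0.5165, -0.203, 0.019], 0.61)]
scene end_plate [([0.5166, -0.2067, 0.0107], 0.65)]
scene spring_fork [([0.5189, -0.2091, 0.0139], 0.87)]
scene plate_fork [([0.5189, -0.2082, 0.0166], 0.93)]
scene plunger [([0.5737, -0.2394, 0.0684], 0.59)]
0.95
```

View pics/top0.png

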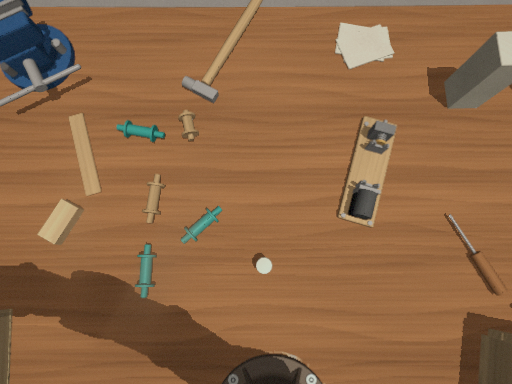

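View pics/scene0.png

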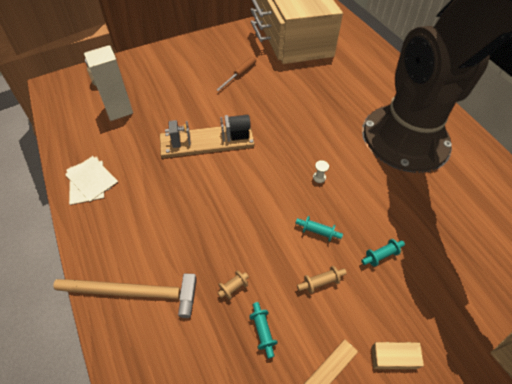

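View pics/wrist0.png

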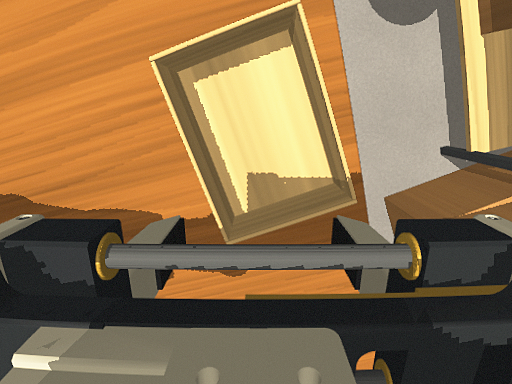

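Run:
```python
from h import *
for n in ['top','scene']:
    im,d=get_image(n); c=get_calibration(n); np.savez(f'{n}.npz',im=im,d=d,**{k:np.array(v) for k,v in c.items()})
    X,uv=cloud(d,c)
    # bobbin
    m=(np.hypot(X[:,0]-.448,X[:,1]-.258)<.08)&(X[:,2]>.006)&(X[:,2]<.06)
    hs=cv2.cvtColor(im,cv2.COLOR_RGB2HSV)[uv[m][:,1],uv[m][:,0]]
    P=X[m][hs[:,0]<40]
    print(n,len(P),P.mean(0),P[:,2].max())
    q=P[:,:2]; cc,sz,ang=cv2.minAreaRect(q.astype(np.float32)); print(cc,sz,ang)
    _,_,V=np.linalg.svd(q-q.mean(0)); t=(q-q.mean(0))@V[0]; print('axis',V[0],'ends',t.min(),t.max(),'mid',q.mean(0)+V[0]*(t.min()+t.max())/2)
    tab=X[(np.hypot(X[:,0]-.448,X[:,1]-.35)<.05)]; print('table z',np.median(tab[:,2]))
    w=(abs(X[:,0]-.51)<.15)&(abs(X[:,1]+.21)<.12)&(X[:,2]>.007); W=X[w]
    b=W[(W[:,2]<.022)]; print('base',cv2.minAreaRect(b[:,:2].astype(np.float32)))
    h=W[W[:,2]>.04]; print(len(h), cv2.boxPoints(cv2.minAreaRect(h[:,:2].astype(np.float32))))
    for z in np.arange(.04,.09,.005): print(z, ((h[:,2]>z)&(h[:,2]<z+.005)).sum(),end=' ')
    print()
d=np.load('top.npz'); im=d['im']; save('topw',cv2.resize(im[100:240,320:420],None,fx=5,fy=4,interpolation=cv2.INTER_CUBIC)); 
d=np.load('scene.npz'); im=d['im']; save('scw',cv2.resize(im[100:170,150:265],None,fx=6,fy=6,interpolation=cv2.INTER_CUBIC))
```

```text
top 518 [0.4492996  0.25780138 0.02790493] 0.0414411404328308
(0.45052313804626465, 0.25992292165756226) (0.038267817348241806, 0.10956589877605438) 83.48448181152344
axis [-0.9932781   0.11575236] ends -0.055752778051911644 0.05381108168824024 mid [0.45026392 0.25768901]
table z -0.0007725953246628696
base ((0.5160115361213684, -0.22051645815372467), (0.08254796266555786, 0.24866612255573273), 72.5062255859375)
1317 [[ 0.39704168 -0.20688598]
 [ 0.607198   -0.27344996]
 [ 0.6210877  -0.22959746]
 [ 0.41093135 -0.16303349]]
0.04 81 0.045 60 0.049999999999999996 89 0.05499999999999999 84 0.05999999999999999 133 0.06499999999999999 235 0.06999999999999998 412 0.07499999999999998 223 0.07999999999999999 0 0.08499999999999998 0 
scene 586 [0.45344774 0.26180836 0.0276099 ] 0.041366238420322665
(0.45120829343795776, 0.260346919298172) (0.03936384245753288, 0.10860496759414673) 83.80252075195312
axis [ 0.99352258 -0.11363486] ends -0.056341615727709224 0.052232395498820416 mid [0.45140644 0.26204184]
table z -0.0005641392788063916
base ((0.5168046355247498, -0.22275897860527039), (0.08527776598930359, 0.24972303211688995), 73.26190948486328)
796 [[ 0.3971161  -0.21027964]
 [ 0.60743177 -0.2746088 ]
 [ 0.62126076 -0.22939688]
 [ 0.41094506 -0.16506773]]
0.04 75 0.045 38 0.049999999999999996 54 0.05499999999999999 75 0.05999999999999999 104 0.06499999999999999 134 0.06999999999999998 193 0.07499999999999998 123 0.07999999999999999 0 0.08499999999999998 0
```

```bash
python3 -m crank '[[[-3.1,-2.2,0],0,0],[[-3.1,-2.2,0],0,0],[[-3.1,-2.2,0],0,0],[[-3.1,-2.2,0],0,0],[[-3.1,-2.2,0],0,0]]' && python3 -m crank '[[[-3.1,-2.2,0],0,0],[[-3.1,-2.2,0],0,0],[[-3.1,-2.2,0],0,0],[[-3.1,-2.2,0],0,0],[[-3.1,-2.2,0],0,0]]'; python3 -m crank '[[[-3.1,-2.2,0],0,0],[[-3.1,-2.2,0],0,0],[[0,0,2],-7.2,0],[[0,0,2],0,0],[[0,0,0],0,0]]'
python3 - <<'E'
from h import *
p,r,s=tool(); print(p, r.as_matrix().round(4), s['clock'])
im,d=get_image('wrist'); c=get_calibration('wrist'); save('w1',im); np.savez('w1.npz',im=im,d=d)
print({k:np.round(v,3) for k,v in c.items()}); print('bobbin px',proj([[.451,.26,.02]],c),'tcp px',proj(p,c), 'cam pos', -np.array(c['R']).T@c['t'])
print(look_for('bobbin_mid','wrist'))
X,uv=cloud(d,c); m=(X[:,2]>.012)&(X[:,2]<.06)&(np.hypot(X[:,0]-.451,X[:,1]-.26)<.075); 
hs=cv2.cvtColor(im,cv2.COLOR_RGB2HSV)[uv[m][:,1],uv[m][:,0]]; q=X[m][hs[:,0]<40]
print(len(q),q[:,2].max(),cv2.minAreaRect(q[:,:2].astype(np.float32)))
E
```

```text
clock: 1.55
position: [0.2742, 0.462, 0.2269]
ee_rot: [0.377, 3.119, 0.001]
force: [1.1, 0.6, 0.4]
width: 1.002
clock: 2.05
position: [0.3985, 0.3182, 0.227]
ee_rot: [0.377, 3.119, 0.001]
force: [-0.1, -0.2, 0.9]
width: 1.004
clock: 2.55
position: [0.4462, 0.2607, 0.1848]
ee_rot: [-0.182, -3.133, 0.004]
force: [-0.1, -0.2, 0.1]
width: 1.0
[0.44622267 0.26069983 0.18475378] [[-0.9933  0.1158 -0.0032]
 [ 0.1158  0.9933 -0.0023]
 [ 0.0029 -0.0027 -1.    ]] 2.55
{'fx': np.float64(275.045), 'fy': np.float64(275.045), 'cx': np.float64(258.119), 'cy': np.float64(188.878), 'D': array([-0.054,  0.   ,  0.   ,  0.   ,  0.   ]), 'R': array([[ 0.115,  0.993, -0.002],
       [ 0.959, -0.111,  0.261],
       [ 0.259, -0.031, -0.965]]), 't': array([-0.312, -0.422,  0.244])}
bobbin px [[256.73028645 178.40828074]] tcp px [[255.26523278 229.46542708]] cam pos [0.37703165 0.2707748  0.34535119]
[{'location': [0.2968, 0.2616, 0.0304], 'score': 0.9}, {'location': [0.4453, 0.2656, 0.0284], 'score': 0.87}, {'location': [0.6034, 0.2934, 0.0249], 'score': 0.85}, {'location': [0.389, 0.1525, 0.0283], 'score': 0.74}]
1722 0.04347915448017559 ((0.45150426030158997, 0.26221758127212524), (0.03833570331335068, 0.10909296572208405), 83.43891143798828)
```

View pics/w1.png

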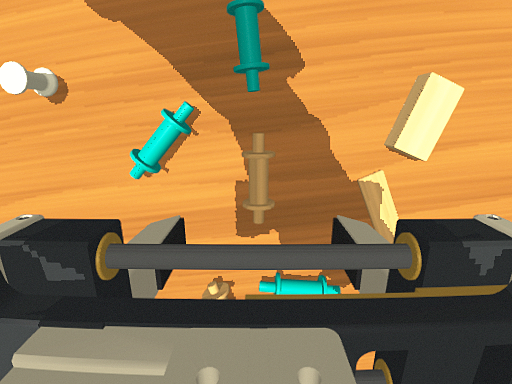

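View pics/topw.png

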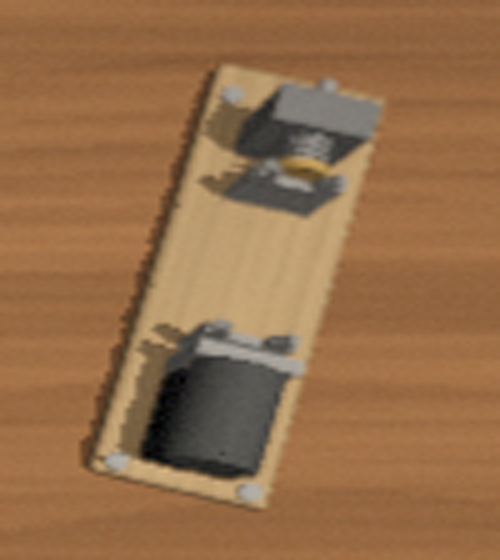

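View pics/scw.png

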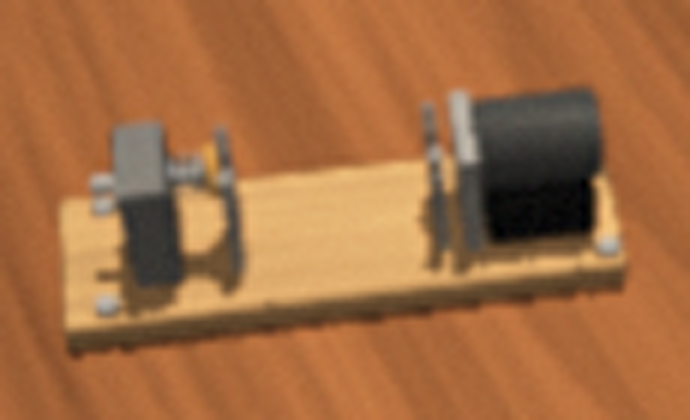

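```bash
python3 -m crank '[[[-0.54,0.13,0],0,0],[[0,0,4],0,0],[[0,0,4],0,0],[[0,0,3],0,0],[[0,0,0],0,0]]'
python3 - <<'E'
from h import *
p,r,s=tool(); print(p, r.as_matrix().round(4), s['clock'])
im,d=get_image('wrist'); c=get_calibration('wrist'); save('w2',im)
X,uv=cloud(d,c); m=(X[:,2]>.012)&(X[:,2]<.06)&(np.hypot(X[:,0]-.451,X[:,1]-.26)<.075); 
hs=cv2.cvtColor(im,cv2.COLOR_RGB2HSV)[uv[m][:,1],uv[m][:,0]]; q=X[m][hs[:,0]<40]
print(len(q),q[:,2].max(),cv2.minAreaRect(q[:,:2].astype(np.float32)))
E
```

```text
clock: 3.15
position: [0.4514, 0.2618, 0.0744]
ee_rot: [-0.18, -3.133, 0.005]
force: [-0.4, -0.4, -0.1]
width: 1.001
[0.45143986 0.2617907  0.074368  ] [[-0.9934  0.1145 -0.0039]
 [ 0.1145  0.9934 -0.003 ]
 [ 0.0035 -0.0034 -1.    ]] 3.15
3358 0.04396135078620378 ((0.43994665145874023, 0.26323333382606506), (0.0387762151658535, 0.08646120131015778), 83.23295593261719)
```

View pics/w2.png

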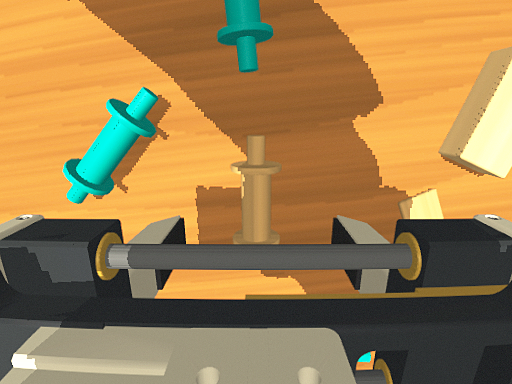

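```bash
python3 -m crank '[[[0,0,3],0,0],[[0,0,2.5],0,0],[[0,0,1.3],0,0],[[0,0,0],0,0],[[0,0,0],0,120]]' 12; python3 -m crank '[[[0,0,0],0,255],[[0,0,0],0,255],[[0,0,0],0,255],[[0,0,0],0,255],[[0,0,0],0,255]]' 12
python3 - <<'E'
from h import *
p,r,s=tool(); print(p, s['width']*92,s['force'], s['clock'])
im,d=get_image('wrist'); save('w3',im)
E
```

```text
clock: 3.7
position: [0.4538, 0.2631, 0.0101]
ee_rot: [0.181, 3.135, 0.002]
force: [-0.0, 0.2, 0.2]
width: 0.954
clock: 4.2
position: [0.4529, 0.2626, 0.0089]
ee_rot: [0.181, 3.136, 0.0]
force: [0.4, -0.3, 0.2]
width: 0.529
[0.45289368 0.26258153 0.00887685] 48.657931355055446 [ 0.3522431  -0.33177364  0.17333507] 4.2
```

View pics/w3.png

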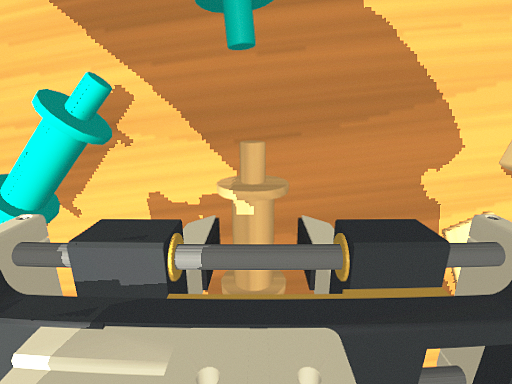

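```bash
python3 -m crank '[[[0.1,0,0.25],0,140],[[0,0,0],0,255],[[0,0,0],0,255],[[0,0,0],0,255],[[0,0,0],0,255]]' 12; python3 -m crank '[[[0,0,0],0,255],[[0,0,0],0,255],[[0,0,0],0,255],[[0,0,0],0,255]]' 12
```

```text
clock: 4.75
position: [0.4519, 0.2626, 0.0062]
ee_rot: [-0.181, -3.136, 0.0]
force: [1.0, -0.1, -0.8]
width: 0.254
clock: 5.15
position: [0.4519, 0.2626, 0.0062]
ee_rot: [0.181, 3.136, 0.0]
force: [0.5, -0.9, -0.2]
width: 0.256
```

```bash
python3 -m crank '[[[0,0,-1],0,255],[[0,0,-3],0,255],[[0,0,-4],0,255],[[0,0,-4],0,255],[[0,0,-4],0,255]]'; python3 -m crank '[[[0,0,-3],0,255],[[-1.04,-3.95,0],0,255],[[-1.04,-3.95,0],0,255],[[-1.04,-3.95,0],0,255],[[-1.04,-3.95,0],0,255]]';python3 -m crank '[[[-1.04,-3.95,0],0,255],[[-1.04,-3.95,0],0,255],[[-1.04,-3.95,0],0,255],[[-1.04,-3.95,0],0,255],[[-1.04,-3.95,0],0,255]]';python3 -m crank '[[[-1.04,-3.95,0],0,255],[[-1.04,-3.95,0],0,255],[[-1.04,-3.95,0],0,255],[[0,0,0],5.3,255],[[0,0,0],5.3,255]]'; python3 -m crank '[[[0,0,0],0,255],[[0,0,0],0,255],[[0,0,0],0,255]]'
cat > win.py <<'E'
from h import *
import sys
p,r,s=tool(); M=r.as_matrix(); print(p, M.round(4), s['clock'],s['width']*92)
im,d=get_image('wrist'); c=get_calibration('wrist'); save(sys.argv[1],im); np.savez(sys.argv[1]+'.npz',im=im,d=d,p=p,M=M,**{k:np.array(v) for k,v in c.items()})
E
python3 win.py w4
```

```text
clock: 5.65
position: [0.4516, 0.2623, 0.1686]
ee_rot: [0.181, 3.136, 0.0]
force: [-0.1, 0.3, -1.1]
width: 0.257
clock: 6.15
position: [0.4749, 0.0993, 0.1971]
ee_rot: [0.18, 3.136, 0.001]
force: [0.6, -0.2, -1.5]
width: 0.258
clock: 6.65
position: [0.5038, -0.1029, 0.1971]
ee_rot: [0.181, 3.136, 0.001]
force: [0.8, 0.4, -0.7]
width: 0.258
clock: 7.15
position: [0.5207, -0.2245, 0.1968]
ee_rot: [0.481, 3.104, -0.0]
force: [0.0, -0.2, -0.8]
width: 0.261
clock: 7.45
position: [0.5214, -0.2221, 0.1965]
ee_rot: [0.465, 3.107, 0.0]
force: [0.7, 0.8, -1.5]
width: 0.256
[ 0.52140238 -0.22211847  0.19654403] [[-9.561e-01  2.930e-01  3.000e-04]
 [ 2.930e-01  9.561e-01  2.000e-04]
 [-3.000e-04  3.000e-04 -1.000e+00]] 7.45 23.59240667322519
```

View pics/w4.png

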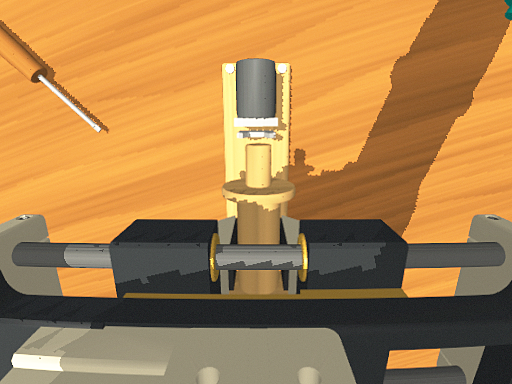

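```bash
cat > an.py <<'E'
from h import *
import sys
f=sys.argv[1]
for f in sys.argv[1:]:
    D=np.load(f+'.npz'); c={k:D[k] for k in ['fx','fy','cx','cy','D','R','t']}
    X,uv=cloud(D['d'],c); im=D['im']
    o=np.array([.5215,-.2225]); a=np.deg2rad(162.8); ex=np.array([np.cos(a),np.sin(a)]); ey=np.array([-ex[1],ex[0]])
    lx=(X[:,:2]-o)@ex; ly=(X[:,:2]-o)@ey; z=X[:,2]-.06
    def rect(m,n):
        if m.sum()>10: print(f,n,m.sum(),[np.round(x*1000,1) if not np.isscalar(x) else round(x,1) for x in cv2.minAreaRect(np.c_[lx,ly][m].astype(np.float32))], 'z',(z[m].min()*1000).round(1),(z[m].max()*1000).round(1))
    n=(abs(ly)<.06)
    rect(n&(abs(z-.013)<.007)&(lx>.066)&(lx<.13)&(abs(ly)<.03),'motor top')
    rect(n&(abs(z-.010)<.0025)&(lx>.05)&(lx<.063)&(abs(ly)<.03),'plate top')
    rect(n&(abs(z-.012)<.0025)&(lx>.04)&(lx<.052)&(abs(ly)<.03),'plate fork lips')
    rect(n&(abs(z-.012)<.0025)&(lx<-.04)&(lx>-.052)&(abs(ly)<.03),'spring fork lips')
    rect(n&(abs(z-.014)<.0025)&(lx<-.06)&(lx>-.1)&(abs(ly)<.03),'housing top')
    b=n&(abs(z+.045)<.004)&(abs(lx)<.15); rect(b,'base top')
    # motor side symmetric crest: y centre by slices
    m=(lx>.07)&(lx<.115)&(abs(ly)<.03)&(z>-.005)&(z<.03)
    if m.sum()>50:
        A=np.c_[2*ly[m],2*z[m],np.ones(m.sum())]; s=np.linalg.lstsq(A,ly[m]**2+z[m]**2,rcond=None)[0]; print('motor cyl y,z,r',s[0]*1e3,s[1]*1e3,1e3*np.sqrt(s[2]+s[0]**2+s[1]**2))
        for lo in (.07,.085,.1):
            k=m&(lx>lo)&(lx<lo+.015); print(lo,ly[k].min()*1e3,ly[k].max()*1e3)
    t=(abs(lx)>.13)&(abs(lx)<.16); print('table z',np.median(X[t&n][:,2]))
E
python3 an.py w4 top scene
```

```text
w4 motor top 2238 [array([0.1, 0. , 0.1, ..., 0. , 0.1, 0. ], shape=(2000,)), array([0.1, 0. , 0.1, ..., 0. , 0.1, 0. ], shape=(2000,)), 0.2] z 6.1 20.0
w4 plate top 200 [array([0.1, 0. , 0.1, ..., 0. , 0.1, 0. ], shape=(2000,)), array([0., 0., 0., ..., 0., 0., 0.], shape=(2000,)), 0.2] z 7.5 12.5
w4 plate fork lips 47 [array([0.1, 0. , 0.1, ..., 0. , 0.1, 0. ], shape=(2000,)), array([0., 0., 0., ..., 0., 0., 0.], shape=(2000,)), 0.2] z 9.5 14.1
w4 base top 4028 [array([0., 0., 0., ..., 0., 0., 0.], shape=(2000,)), array([0.2, 0.1, 0.2, ..., 0.1, 0.2, 0.1], shape=(2000,)), 0.7] z -48.6 -41.0
motor cyl y,z,r 1.421334549592159 -0.39072165036660533 19.373607223013455
0.07 -18.664417600354803 20.758016811325657
0.085 -18.383739074803625 20.279041169961356
0.1 -16.998935858730086 21.501360967248598
table z 0.0011891912114277382
top motor top 469 [array([0.1, 0. , 0.1, ..., 0. , 0.1, 0. ], shape=(2000,)), array([0. , 0.1, 0. , ..., 0.1, 0. , 0.1], shape=(2000,)), 90.0] z 6.0 19.1
top plate top 35 [array([0.1, 0. , 0.1, ..., 0. , 0.1, 0. ], shape=(2000,)), array([0., 0., 0., ..., 0., 0., 0.
[... 888 characters left out ...]
0.0
scene plate top 20 [array([0.1, 0. , 0.1, ..., 0. , 0.1, 0. ], shape=(2000,)), array([0., 0., 0., ..., 0., 0., 0.], shape=(2000,)), 3.2] z 7.7 11.5
scene housing top 101 [array([-0.1,  0. , -0.1, ...,  0. , -0.1,  0. ], shape=(2000,)), array([0., 0., 0., ..., 0., 0., 0.], shape=(2000,)), 88.8] z 11.9 16.5
scene base top 1436 [array([0., 0., 0., ..., 0., 0., 0.], shape=(2000,)), array([0.2, 0.1, 0.2, ..., 0.1, 0.2, 0.1], shape=(2000,)), 1.0] z -49.0 -41.0
motor cyl y,z,r 1.3610097053864514 -0.36600351120187263 17.662414684158588
0.07 -18.637692369656897 18.633518621063324
0.085 -19.56081791174315 19.039250653078128
0.1 -19.144540366571565 11.907105446421891
table z -0.00039127582005154805
```

Printing fix.

```bash
sed -i "s/\[np.round(x\*1000,1) if not np.isscalar(x) else round(x,1) for x in \(cv2.minAreaRect(.*float32))\)\]/(lambda q:(np.round(np.array(q[0])*1e3,1).tolist(),np.round(np.array(q[1])*1e3,1).tolist(),round(q[2],1)))(\1)/" an.py; python3 an.py w4 top scene | grep -v '^0\|motor cyl\|table'
```

```text
w4 motor top 2238 ([94.7, 1.6], [56.6, 43.3], 0.2) z 6.1 20.0
w4 plate top 200 ([56.4, 1.0], [12.3, 42.5], 0.2) z 7.5 12.5
w4 plate fork lips 47 ([50.1, 1.0], [3.3, 34.8], 0.2) z 9.5 14.1
w4 base top 4028 ([35.3, 0.8], [188.3, 80.3], 0.7) z -48.6 -41.0
top motor top 469 ([94.5, 0.8], [41.6, 56.9], 90.0) z 6.0 19.1
top plate top 35 ([56.6, 1.3], [42.1, 12.6], 89.8) z 7.8 11.0
top spring fork lips 14 ([-45.1, -1.1], [8.0, 28.9], 3.3) z 9.6 12.9
top housing top 165 ([-75.2, 0.6], [44.7, 21.7], 89.1) z 11.5 16.0
top base top 2157 ([5.7, -0.1], [248.6, 81.5], 0.0) z -49.0 -41.2
scene motor top 228 ([94.1, 2.3], [42.3, 56.0], 89.1) z 6.0 20.0
scene plate top 20 ([57.2, 3.0], [12.2, 43.4], 3.2) z 7.7 11.5
scene housing top 101 ([-74.9, 0.9], [45.4, 20.5], 88.8) z 11.9 16.5
scene base top 1436 ([4.1, 1.8], [248.4, 85.2], 1.0) z -49.0 -41.0
```

```bash
cat > bob.py <<'E'
from h import *
import sys
f=sys.argv[1]; zc=float(sys.argv[2]); D=np.load(f+'.npz'); c={k:D[k] for k in ['fx','fy','cx','cy','D','R','t']}
X,uv=cloud(D['d'],c); p=D['p'];M=D['M']
o=np.array([.5162,-.2220]); a=np.deg2rad(162.9); ex=np.array([np.cos(a),np.sin(a)]); ey=np.array([-ex[1],ex[0]])
lx=(X[:,:2]-o)@ex; ly=(X[:,:2]-o)@ey; z=X[:,2]-.06
pt=(p[:2]-o); print('tcp in bay mm',pt@ex*1e3,pt@ey*1e3,(p[2]-.06)*1e3,'yaw rel',np.rad2deg(np.arctan2(M[1,0],M[0,0]))-162.9)
m=(abs(ly)<.03)&(z>zc-.03)&(z<zc+.03)&(lx>pt@ex+.02)&(lx<pt@ex+.09)
q=np.c_[lx,ly,z][m]*1e3
tip=q[:,0].max(); print('tip lx',np.percentile(q[:,0],[98,99,100]))
for lo,hi in ((tip-20,tip-12),(tip-12,tip-2)):
    k=(q[:,0]>lo)&(q[:,0]<hi); s=q[k]; print('stub',k.sum(),'y',s[:,1].min(),s[:,1].max(),(s[:,1].min()+s[:,1].max())/2,'top z',np.percentile(s[:,2],95))
    A=np.c_[2*s[:,1],2*s[:,2],np.ones(len(s))]; 
    y,zz,w=np.linalg.lstsq(A,s[:,1]**2+s[:,2]**2,rcond=None)[0]; print('  cyl',y,zz,np.sqrt(w+y*y+zz*zz))
k=(q[:,0]<tip-20)&(q[:,0]>tip-29); s=q[k]; print('flange y',s[:,1].min(),s[:,1].max(),(s[:,1].min()+s[:,1].max())/2)
E
python3 bob.py w4 .150
```

```text
tcp in bay mm -5.007232206302407 -1.4164734503831395 136.5440270117671 yaw rel 0.06093971294382072
tip lx [50.84212345 51.13662589 51.4518432 ]
stub 391 y -9.285292834897945 4.114318928187121 -2.585486953355412 top z 158.74462559467906
  cyl -2.558617547153 152.0882725523135 6.284247886669545
stub 508 y -9.13131983490018 4.004395878393837 -2.5634619782531716 top z 158.59583916764885
  cyl -2.5154138154248513 152.1216039123354 6.216370846015081
flange y -21.976392863291935 16.848464101192263 -2.5639643810498356
```

```bash
python3 -m crank '[[[4.6,-0.2,0],0,255],[[0,0,4],0,255],[[0,0,4],0,255],[[0,0,2],0,255],[[0,0,0],0,255]]'; python3 -m crank '[[[0,0,0],0,255],[[0,0,0],0,255]]'; python3 win.py w5; python3 bob.py w5 .046; python3 an.py w5
```

```text
clock: 8.0
position: [0.475, -0.2099, 0.094]
ee_rot: [-0.467, -3.102, -0.001]
force: [-0.4, 0.1, -1.7]
width: 0.26
clock: 8.2
position: [0.4778, -0.2113, 0.0976]
ee_rot: [0.469, 3.104, -0.0]
force: [0.6, -0.3, -0.8]
width: 0.258
[ 0.47784944 -0.21129225  0.09760712] [[-9.554e-01  2.953e-01  2.200e-03]
 [ 2.953e-01  9.554e-01 -6.000e-04]
 [-2.300e-03  1.000e-04 -1.000e+00]] 8.2 23.774599105804306
tcp in bay mm 39.80370353138402 1.042222066870599 37.60712373148407 yaw rel -0.07700331693686735
tip lx [115.03143407 116.20712526 116.86531095]
stub 404 y -10.931131122882316 12.24831675462726 0.6585928158724714 top z 19.52709542474255
  cyl 0.19534522020825598 5.378560201718994 14.034555303007153
stub 516 y -10.856457252438982 12.037398103464353 0.5904704255126854 top z 19.69201032742953
  cyl 0.2723013097109834 5.389745683259505 14.107668596008741
flange y -11.074972484637014 11.066543017483921 -0.004214733576546337
w5 motor top 3084 ([96.9, 1.4], [51.1, 37.5], 0.1) z 6.1 20.0
w5 plate top 33 ([51.6, 0.8], [3.3, 35.1], 0.3) z 8.1 12.3
w5 plate fork lips 32 ([50.0, 0.9], [4.0, 35.2], 0.3) z 10.6 13.2
w5 base top 3971 ([48.0, 0.8], [163.4, 80.3], 0.7) z -47.9 -41.0
motor cyl y,z,r 1.3464053265086986 -0.551405540575348 19.522382477038036
0.07 -18.49872033609518 21.093778010196367
0.085 -18.778381080428293 21.325682726252982
0.1 -18.533782798540287 21.48639087859422
table z 0.0011657357330422835
```

View pics/w5.png

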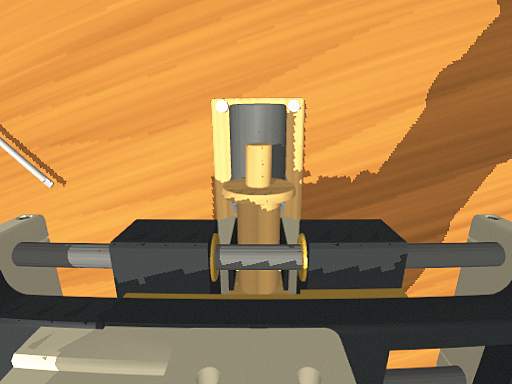

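```bash
sed -i 's/z>zc-.03/z>zc-.022/' bob.py; python3 bob.py w5 .0514
python3 - <<'E'
from h import *
E
sed -i 's/o=np.array(\[.5215,-.2225\]); a=np.deg2rad(162.8)/o=np.array([.5162,-.2220]); a=np.deg2rad(162.9)/' an.py; python3 an.py w5|head -4
```

```text
tcp in bay mm 39.80370353138402 1.042222066870599 37.60712373148407 yaw rel -0.07700331693686735
tip lx [95.66114846 95.98068334 96.20145624]
stub 390 y -6.999230250478993 6.3651889075110555 -0.31702067148396873 top z 59.76668991898705
  cyl -0.24395828659693114 53.07491601623087 6.3537712571708616
stub 508 y -6.829741945697082 6.297480652981234 -0.26613064635792405 top z 59.78478859929473
  cyl -0.23526505558602517 53.14685587596594 6.261973030497583
flange y -19.621502822418478 19.313027511253285 -0.1542376555825964
w5 motor top 3084 ([91.7, 0.2], [37.5, 51.1], 90.0) z 6.1 20.0
w5 plate fork lips 45 ([45.3, -0.3], [5.2, 35.2], 0.5) z 9.9 13.2
w5 base top 3971 ([42.7, -0.4], [163.4, 80.3], 0.6) z -47.9 -41.0
motor cyl y,z,r 0.1365487539972231 -0.4553324918230825 19.456027189006022
```

```bash
python3 -m crank '[[[0,0,1.3],0,255],[[0,0,0],0,255],[[0,0,0.2],0,255],[[0,0,0.2],0,255],[[0,0,0],0,255]]'; python3 -m crank '[[[0,0,0.2],0,255],[[0,0,0.2],0,255],[[0,0,0],0,255]]'; python3 win.py w6; python3 bob.py w6 .037
```

```text
clock: 8.75
position: [0.4776, -0.2111, 0.0795]
ee_rot: [0.469, 3.105, -0.0]
force: [3.2, -0.8, 3.0]
width: 0.258
clock: 9.05
position: [0.4767, -0.2109, 0.075]
ee_rot: [-0.47, -3.106, -0.0]
force: [3.3, -0.8, 2.2]
width: 0.259
[ 0.47670937 -0.21086124  0.07497868] [[-9.553e-01  2.958e-01 -3.000e-04]
 [ 2.958e-01  9.553e-01  0.000e+00]
 [ 3.000e-04 -0.000e+00 -1.000e+00]] 9.05 23.84745747705464
tcp in bay mm 41.02011703556987 0.9654850729056765 14.978676195722754 yaw rel -0.10265402860153472
tip lx [115.83407638 116.7213266  117.50373726]
stub 566 y -13.155439526097192 13.021062472185534 -0.067188526955829 top z 19.58934734459001
  cyl 0.31926144331598216 3.222804828682044 16.106655427916966
stub 803 y -13.061995541196506 14.026514212860835 0.48225933583216474 top z 19.57980085555947
  cyl 0.2514114896516114 2.1603703693759115 17.114829799432332
flange y -12.221364712953113 13.14629964471694 0.4624674658819137
```

View pics/w6.png

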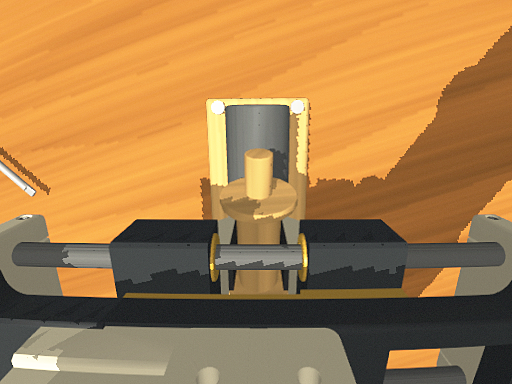

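```bash
python3 -m crank '[[[0,0,-1.2],0,255],[[0,0,-1.3],0,255],[[0,0,0],0,255],[[0,0,0],0,255]]'; python3 win.py w7
cat > tilt.py <<'E'
from h import *
import sys
from scipy.optimize import least_squares
# fit stub cylinder (r=7) & flange in grip: pts relative to TCP in bay axes
f=sys.argv[1]; D=np.load(f+'.npz'); c={k:D[k] for k in ['fx','fy','cx','cy','D','R','t']}
X,uv=cloud(D['d'],c); p=D['p']
a=np.deg2rad(162.9); ex=np.array([np.cos(a),np.sin(a)]); ey=np.array([-ex[1],ex[0]]); o=np.array([.5162,-.2220])
q=np.c_[(X[:,:2]-p[:2])@ex,(X[:,:2]-p[:2])@ey,X[:,2]-p[2]]*1e3
hs=cv2.cvtColor(D['im'],cv2.COLOR_RGB2HSV)[uv[:,1],uv[:,0]]
print('tcp bay',(p[:2]-o)@ex*1e3,(p[:2]-o)@ey*1e3,p[2]*1e3-60)
th0=np.deg2rad(float(sys.argv[2])); 
C=np.array([1.,-1.,15.]); th=th0
for it in range(8):
    u=np.array([np.cos(th),0,np.sin(th)]); n=np.array([-np.sin(th),0,np.cos(th)])
    e=q-C; t=e@u; rr=np.sqrt(e[:,1]**2+(e@n)**2)
    m=(t>37)&(t<53)&(rr<11)&(hs[:,0]<35)&(hs[:,1]>60)
    def g(v):
        u=np.array([np.cos(v[0]),0,np.sin(v[0])]);n=np.array([-np.sin(v[0]),0,np.cos(v[0])]); e=q[m]-[0,v[1],0]
        return np.hypot(e[:,1],e@n-v[2])-7
    s=least_squares(g,[th,C[1],C@n],loss='soft_l1',f_scale=.5); th=s.x[0]
    n=np.array([-np.sin(th),0,np.cos(th)])
    C=np.array([C[0],s.x[1],(s.x[2]+np.sin(th)*C[0])/np.cos(th)])
    u=np.array([np.cos(th),0,np.sin(th)]); e=q-C; t=e@u; rr=np.sqrt(e[:,1]**2+(e@n)**2)
    k=(rr<6.5)&(t>45)&(t<65)&(hs[:,0]<35)
    tip=np.percentile(t[k],98) if k.sum() else np.nan
    C=C+u*(tip-55)
print('n',m.sum(),'theta',np.rad2deg(th),'centre rel TCP',C.round(2),'rms',np.sqrt(np.mean(s.fun**2)))
E
python3 tilt.py w7 16; python3 tilt.py w5 0; python3 tilt.py w4 0
```

```text
clock: 9.5
position: [0.4768, -0.2108, 0.1007]
ee_rot: [0.47, 3.106, 0.0]
force: [0.5, -0.1, -1.1]
width: 0.26
[ 0.47683208 -0.21076301  0.10072737] [[-9.553e-01  2.956e-01  7.000e-04]
 [ 2.956e-01  9.553e-01  1.000e-04]
 [-6.000e-04  3.000e-04 -1.000e+00]] 9.5 23.906406732037965
tcp bay 40.93171065823104 0.8355214757720624 40.72736969808339
n 848 theta 13.781324740471943 centre rel TCP [ 1.   -1.39 15.2 ] rms 0.4782019934947979
tcp bay 39.80370353138402 1.042222066870599 37.607123731484066
n 802 theta -0.26078597455908176 centre rel TCP [ 1.31 -1.31 14.81] rms 0.49528645617875205
tcp bay -5.007232206302407 -1.4164734503831395 136.5440270117671
n 799 theta -0.40374180406037585 centre rel TCP [ 1.27 -1.12 14.9 ] rms 0.49466053741996513
```

```bash
python3 -m crank '[[[-0.87,0,0],0,255],[[0,0,1.5],0,255],[[0,0,0.6],0,255],[[0,0,0.3],0,255],[[0,0,0.2],0,255]]'; python3 -m crank '[[[0,0,0.2],0,255],[[0,0,0],0,255]]'
```

```text
clock: 10.05
position: [0.4853, -0.2135, 0.0741]
ee_rot: [-0.47, -3.106, -0.0]
force: [0.4, 0.7, 2.2]
width: 0.256
clock: 10.25
position: [0.4856, -0.2136, 0.0725]
ee_rot: [0.47, 3.105, -0.0]
force: [1.5, 0.2, 1.4]
width: 0.256
```

```bash
python3 -m crank '[[[0,0,-1.2],0,255],[[0,0,-1.3],0,255],[[-1.2,0,0],0,255],[[-1.2,0,0],0,255],[[0,0,0],0,255]]'; python3 -m crank '[[[0,0,0],0,255],[[0,0,0],0,255]]'; python3 win.py w8;python3 tilt.py w8 16; python3 an.py w8
python3 - <<'E'
from h import *
im,d=get_image('scene'); save('s8',cv2.resize(im[60:180,130:290],None,fx=5,fy=5,interpolation=cv2.INTER_CUBIC))
E
```

```text
clock: 10.75
position: [0.5104, -0.221, 0.0974]
ee_rot: [0.468, 3.105, -0.001]
force: [0.9, 0.4, -1.5]
width: 0.256
clock: 10.95
position: [0.5074, -0.2204, 0.0967]
ee_rot: [-0.47, -3.105, -0.0]
force: [-0.6, -0.8, -0.4]
width: 0.261
[ 0.50742953 -0.22043992  0.09668911] [[-9.552e-01  2.959e-01 -1.300e-03]
 [ 2.959e-01  9.552e-01  3.000e-04]
 [ 1.400e-03 -1.000e-04 -1.000e+00]] 10.95 23.987195768202138
tcp bay 8.841478808603803 1.0877599206312758 36.6891065061491
n 836 theta 18.215956426096852 centre rel TCP [ 0.84 -1.39 16.02] rms 0.42926612013007764
w8 motor top 4713 ([91.9, 0.5], [51.8, 37.2], 0.3) z 6.0 20.0
w8 plate top 703 ([59.0, -0.1], [44.1, 8.1], 90.0) z 9.1 12.5
w8 plate fork lips 144 ([45.3, 0.0], [5.1, 35.7], 0.2) z 9.6 14.2
w8 base top 4832 ([14.4, -0.5], [220.8, 80.3], 0.7) z -48.3 -41.0
motor cyl y,z,r 0.38765077995218744 -0.03480006047783973 19.139829238446353
0.07 -19.35640294222675 20.26225036723555
0.085 -19.30704438584669 20.32864889614956
0.1 -18.792537868741555 20.475994466101607
table z 0.0012807013399160456
```

View pics/w8.png

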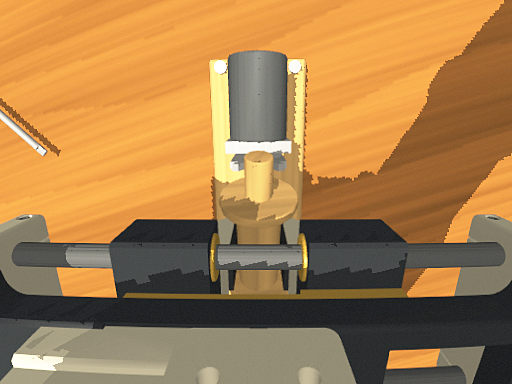

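View pics/s8.png

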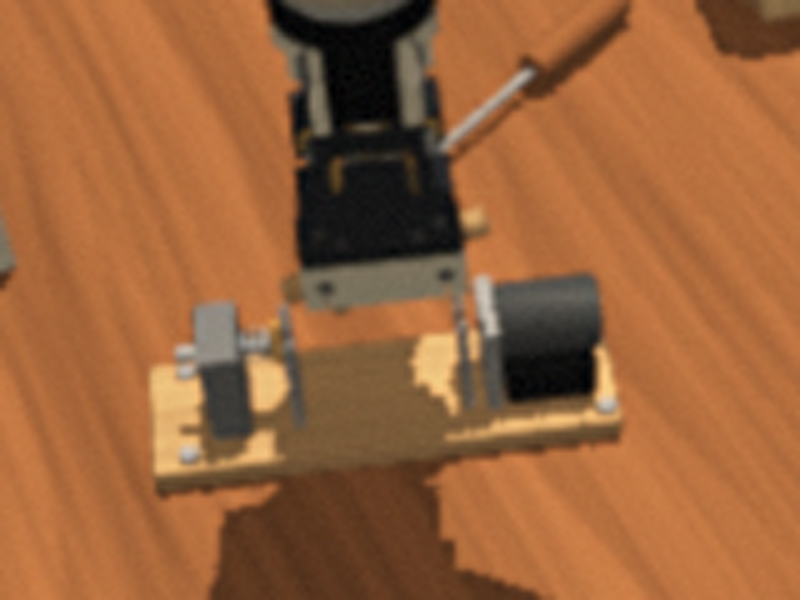

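```bash
python3 -m crank '[[[-0.23,-0.02,0],0,255],[[0,0,1],0,255],[[0,0,1],0,255],[[0,0,0.6],0,255],[[0,0,0],0,255]]'; python3 -m crank '[[[0,0,0],0,255],[[0,0,0],0,255]]'; python3 win.py w9;python3 tilt.py w9 18; python3 an.py w9
```

```text
clock: 11.55
position: [0.5093, -0.2211, 0.0698]
ee_rot: [-0.47, -3.104, -0.001]
force: [0.3, 0.6, -0.5]
width: 0.255
clock: 11.75
position: [0.5104, -0.2215, 0.0714]
ee_rot: [0.47, 3.106, -0.0]
force: [-0.1, -0.1, -0.9]
width: 0.259
[ 0.51035234 -0.22153714  0.07141534] [[-9.552e-01  2.958e-01  3.000e-04]
 [ 2.958e-01  9.552e-01 -1.000e-04]
 [-4.000e-04  0.000e+00 -1.000e+00]] 11.75 23.856598113569596
tcp bay 5.725252948891902 1.2770456338811174 11.41533551966252
n 837 theta 18.596654876498523 centre rel TCP [ 0.89 -1.38 15.57] rms 0.438127405626502
w9 motor top 6455 ([91.8, 0.4], [51.9, 37.4], 0.7) z 6.0 20.0
w9 plate top 955 ([58.8, 0.1], [8.3, 43.9], 1.0) z 8.0 12.5
w9 plate fork lips 188 ([45.3, -0.1], [5.3, 36.2], 0.3) z 9.6 13.7
w9 base top 5856 ([21.5, -0.3], [205.3, 80.5], 0.6) z -48.1 -41.0
motor cyl y,z,r 0.44535158577970424 -0.10444413425897733 19.19928802985276
0.07 -19.134671871957842 20.244553777043798
0.085 -19.3329200756842 20.545384447446143
0.1 -19.436031389026414 20.518700285941744
table z 0.0012708996503713777
```

View pics/w9.png

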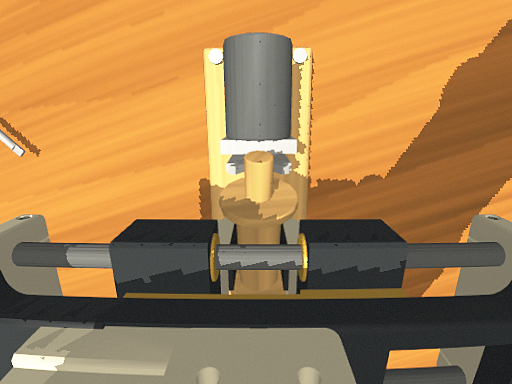

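```bash
python3 -m crank '[[[0.1,0,0],0,255],[[0,0,0.3],0,255],[[0,0,0.3],0,255],[[0,0,0],0,255],[[0,0,0],0,255]]'; python3 -m crank '[[[0,0,0],0,255]]'; python3 -m crank '[[[0,0,0],0,255]]'
```

```text
clock: 12.3
position: [0.5092, -0.2211, 0.0651]
ee_rot: [-0.47, -3.106, -0.0]
force: [-0.3, -0.1, -1.4]
width: 0.257
clock: 12.4
position: [0.5092, -0.2212, 0.0652]
ee_rot: [-0.47, -3.106, -0.0]
force: [-0.5, -0.1, -1.3]
width: 0.257
clock: 12.5
position: [0.5093, -0.2212, 0.0653]
ee_rot: [0.47, 3.106, -0.0]
force: [-0.0, 0.3, -1.0]
width: 0.254
```

```bash
python3 -m crank '[[[-0.3,0,0],0,255],[[-0.3,0,0],0,255],[[0,0,0],0,255]]' 15; python3 -m crank '[[[-0.3,0,0],0,255],[[-0.2,0,0],0,255],[[0,0,0],0,255],[[0,0,0],0,255]]'; python3 win.py w10;python3 tilt.py w10 18
python3 - <<'E'
from h import *
im,d=get_image('scene'); save('s10',cv2.resize(im[60:180,130:290],None,fx=5,fy=5,interpolation=cv2.INTER_CUBIC))
im,d=get_image('top'); save('t10',cv2.resize(im[100:240,320:420],None,fx=5,fy=4,interpolation=cv2.INTER_CUBIC));
E
```

```text
clock: 12.8
position: [0.5149, -0.2229, 0.0651]
ee_rot: [-0.47, -3.105, -0.0]
force: [-2.7, 2.3, 0.1]
width: 0.255
clock: 13.2
position: [0.5194, -0.2242, 0.065]
ee_rot: [-0.47, -3.105, -0.0]
force: [-4.3, 1.4, 0.5]
width: 0.255
[ 0.51937396 -0.22423165  0.06504891] [[-9.553e-01  2.957e-01 -7.000e-04]
 [ 2.957e-01  9.553e-01  3.000e-04]
 [ 8.000e-04  1.000e-04 -1.000e+00]] 13.2 23.43557125577935
tcp bay -3.68984179482189 1.1997251596798328 5.048912396819304
n 845 theta 18.391736480604887 centre rel TCP [ 0.98 -1.37 15.67] rms 0.43792874607068416
```

View pics/s10.png

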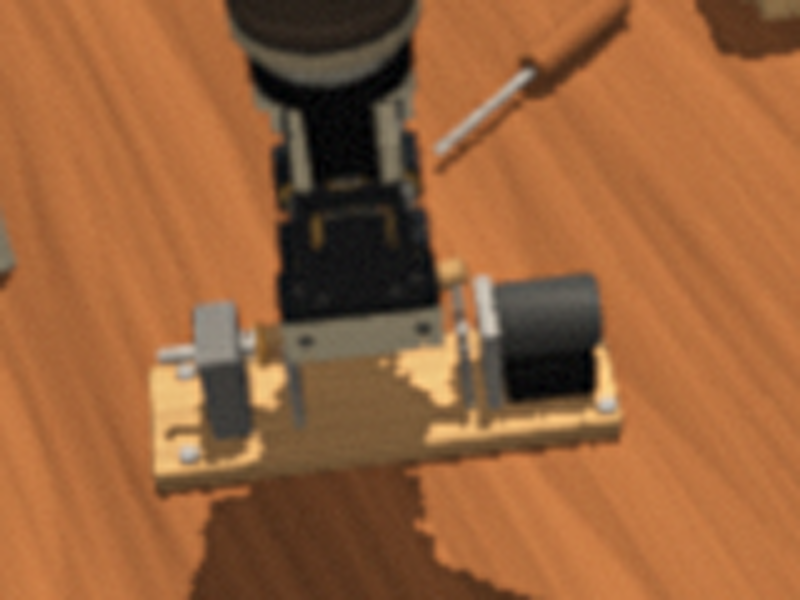

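View pics/w10.png

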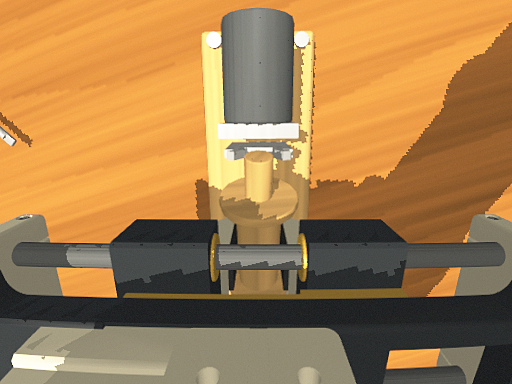

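```bash
python3 -m crank '[[[-0.17,0,0],0,255],[[0,0,0.3],0,255],[[0,0,0.3],0,255],[[0,0,0],0,255]]' 12; python3 -m crank '[[[0,0,0.2],0,255],[[0,0,0.2],0,255],[[0,0,0],0,255]]'; python3 win.py w11;python3 tilt.py w11 12
```

```text
clock: 13.75
position: [0.5209, -0.2247, 0.0589]
ee_rot: [-0.47, -3.105, -0.0]
force: [-5.1, 2.1, 0.2]
width: 0.257
clock: 14.05
position: [0.5209, -0.2248, 0.0549]
ee_rot: [-0.47, -3.105, -0.0]
force: [-4.8, 1.4, 0.4]
width: 0.259
[ 0.5208808  -0.22475457  0.05494705] [[-9.552e-01  2.958e-01 -8.000e-04]
 [ 2.958e-01  9.552e-01  3.000e-04]
 [ 9.000e-04  1.000e-04 -1.000e+00]] 14.05 23.80831931616052
tcp bay -5.283834307338392 1.2564536594384732 -5.052953381701862
n 856 theta 7.624205671798191 centre rel TCP [ 1.81 -1.38 15.9 ] rms 0.47176213920842996
```

View pics/w11.png

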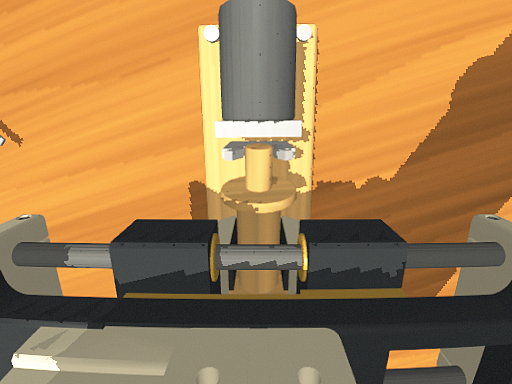

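```bash
python3 -m crank '[[[0,0,0.25],0,255],[[0,0,0.25],0,255],[[0,0,0],0,255]]'; python3 -m crank '[[[0,0,0.2],0,255],[[0,0,0],0,255],[[0,0,0],0,255]]';  python3 -m crank '[[[0,0,0.1],0,255],[[0,0,0],0,255],[[0,0,0],0,255]]'; python3 win.py w12;python3 tilt.py w12 1
```

```text
clock: 14.4
position: [0.5209, -0.2247, 0.0499]
ee_rot: [-0.47, -3.105, -0.0]
force: [-4.8, 1.7, 1.1]
width: 0.259
clock: 14.7
position: [0.521, -0.2248, 0.0481]
ee_rot: [-0.47, -3.106, -0.0]
force: [-5.3, 0.5, 0.5]
width: 0.254
clock: 15.0
position: [0.521, -0.2248, 0.0472]
ee_rot: [-0.47, -3.106, -0.0]
force: [-4.6, 2.1, 1.6]
width: 0.258
[ 0.52104435 -0.22482356  0.04717909] [[-9.552e-01  2.958e-01 -5.000e-04]
 [ 2.958e-01  9.552e-01  2.000e-04]
 [ 5.000e-04  1.000e-04 -1.000e+00]] 15.0 23.724520596585695
tcp bay -5.460439302567637 1.2743055729707804 -12.82091286140681
n 820 theta -0.31758208621084405 centre rel TCP [ 2.49 -1.32 15.43] rms 0.5616709015126621
```

View pics/w12.png

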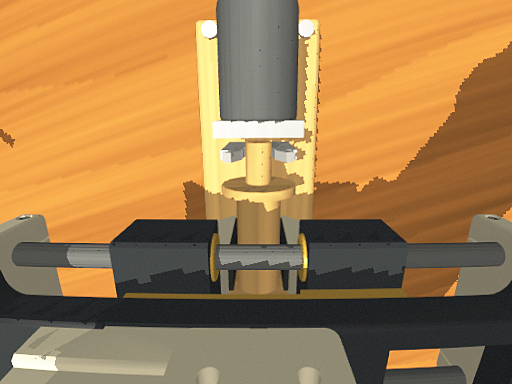

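```bash
python3 -m crank '[[[0,0,0.06],0,255],[[0,0,0],0,255],[[0,0,0],0,255]]';  python3 -m crank '[[[0,0,0.06],0,255],[[0,0,0],0,255],[[0,0,0],0,255]]'; python3 -m crank '[[[0,0,0.06],0,255],[[0,0,0],0,255],[[0,0,0],0,255]]'; python3 win.py w13;python3 tilt.py w13 0
```

```text
clock: 15.35
position: [0.5211, -0.2248, 0.0466]
ee_rot: [-0.47, -3.106, -0.0]
force: [-4.7, 1.0, 0.5]
width: 0.256
clock: 15.65
position: [0.5212, -0.2249, 0.0462]
ee_rot: [-0.47, -3.106, -0.0]
force: [-5.7, 1.8, 3.5]
width: 0.254
clock: 15.95
position: [0.5213, -0.2249, 0.0457]
ee_rot: [0.47, 3.106, 0.0]
force: [-5.3, 2.1, 3.3]
width: 0.258
[ 0.52131767 -0.22489105  0.04571197] [[-9.552e-01  2.958e-01  1.000e-04]
 [ 2.958e-01  9.552e-01  1.000e-04]
 [-1.000e-04  1.000e-04 -1.000e+00]] 15.95 23.760961320110017
tcp bay -5.741522073499009 1.2584479721249344 -14.28803239974065
n 821 theta -0.6647950018528105 centre rel TCP [ 2.65 -1.24 15.62] rms 0.6109312564202335
```

```bash
python3 -m crank '[[[0.15,0,0],0,255],[[0.15,0,0],0,255],[[0,0,0],0,255],[[0,0,0],0,255]]'; python3 -m crank '[[[0,0,0],0,150],[[0,0,0],0,120],[[0,0,0],0,90],[[0,0,0],0,60],[[0,0,0],0,60]]'; python3 -m crank '[[[0,0,0],0,60],[[0,0,0],0,60],[[0,0,0],0,60],[[0,0,0],0,60],[[0,0,0],0,60]]'; python3 win.py w14;python3 tilt.py w14 0
```

```text
clock: 16.4
position: [0.5187, -0.2241, 0.0457]
ee_rot: [0.47, 3.106, -0.0]
force: [-4.4, 1.4, 5.4]
width: 0.252
clock: 16.9
position: [0.5187, -0.224, 0.0454]
ee_rot: [0.47, 3.106, -0.0]
force: [0.8, 0.5, 0.4]
width: 0.642
clock: 17.4
position: [0.5185, -0.224, 0.0454]
ee_rot: [-0.47, -3.106, -0.0]
force: [-0.2, 0.2, 0.4]
width: 0.767
[ 0.5185046  -0.2239575   0.04542358] [[-9.553e-01  2.957e-01  0.000e+00]
 [ 2.957e-01  9.553e-01  1.000e-04]
 [ 0.000e+00  1.000e-04 -1.000e+00]] 17.4 70.5463738204868
tcp bay -2.7783002041235734 1.193319022020117 -14.576415690797695
n 821 theta -0.6659774717849746 centre rel TCP [ 1.84 -1.22 15.94] rms 0.6007494923799594
```

View pics/w14.png

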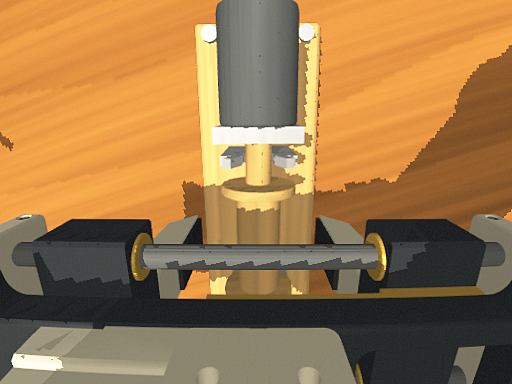

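```bash
python3 -m crank '[[[0,0,-0.5],0,60],[[0,0,-1],0,60],[[0,0,-2],0,60],[[0,0,-3],0,60],[[0,0,-3],0,60]]'; python3 -m crank '[[[0,0,-3],0,60],[[4,0,-3],0,60],[[4,0,-2],0,60],[[0,0,0],0,60],[[0,0,0],0,60]]'; python3 win.py w15; python3 an.py w15
python3 - <<'E'
from h import *
for n in ['top','scene']:
    im,d=get_image(n); c=get_calibration(n); np.savez(n+'.npz',im=im,d=d,**{k:np.array(v) for k,v in c.items()})
    if n=='scene': save('s15',cv2.resize(im[60:180,130:290],None,fx=5,fy=5,interpolation=cv2.INTER_CUBIC))
    else: save('t15',cv2.resize(im[100:240,320:420],None,fx=5,fy=4,interpolation=cv2.INTER_CUBIC))
    print(n,look_for('bobbin_mid',n))
o=np.array([.5162,-.2220]); a=np.deg2rad(162.9); ex=np.array([np.cos(a),np.sin(a)]); ey=np.array([-ex[1],ex[0]])
for f in ['w15','top','scene']:
    D=np.load(f+'.npz'); X,uv=cloud(D['d'],{k:D[k] for k in ['fx','fy','cx','cy','D','R','t']})
    q=np.c_[(X[:,:2]-o)@ex,(X[:,:2]-o)@ey,X[:,2]-.06]*1e3
    for nm,lo,hi in (('flangeR',24,37),('flangeL',-37,-24)):
        s=q[(abs(q[:,1])<26)&(q[:,2]>14)&(q[:,2]<28)&(q[:,0]>lo)&(q[:,0]<hi)]
        if len(s)>3: print(f,nm,len(s),'x',s[:,0].min().round(1),s[:,0].max().round(1),'y',s[:,1].mean().round(1),'ztop',s[:,2].max().round(1))
    for nm,lo,hi in (('coreR',8,22),('coreL',-22,-8)):
        s=q[(abs(q[:,1])<12)&(q[:,2]>6)&(q[:,2]<28)&(q[:,0]>lo)&(q[:,0]<hi)]
        if len(s)>3: print(f,nm,len(s),'y',s[:,1].mean().round(1),'ztop',np.percentile(s[:,2],95).round(1))
E
```

```text
clock: 17.95
position: [0.5182, -0.224, 0.1421]
ee_rot: [-0.47, -3.106, 0.0]
force: [0.4, -0.2, -0.1]
width: 0.765
clock: 18.45
position: [0.4421, -0.2002, 0.222]
ee_rot: [0.469, 3.103, 0.001]
force: [0.9, -0.9, 0.0]
width: 0.763
[ 0.44212729 -0.2002455   0.22195893] [[-9.553e-01  2.958e-01  3.100e-03]
 [ 2.958e-01  9.553e-01  3.000e-04]
 [-2.900e-03  1.200e-03 -1.000e+00]] 18.45 70.23659186873991
w15 motor top 1438 ([92.0, -0.1], [51.9, 37.1], 0.5) z 6.0 19.8
w15 plate top 221 ([56.9, -0.1], [42.4, 11.9], 90.0) z 7.6 12.3
w15 plate fork lips 41 ([45.5, -0.7], [4.9, 34.4], 0.2) z 9.5 13.2
w15 spring fork lips 27 ([-46.1, -0.7], [5.4, 34.6], 0.5) z 9.6 12.2
w15 housing top 195 ([-74.4, 0.1], [8.8, 41.8], 0.2) z 11.5 15.9
w15 base top 3732 ([0.9, -0.7], [245.7, 80.2], 0.3) z -48.9 -41.0
motor cyl y,z,r -0.036964989261658344 -1.252217660401461 19.381108579554954
0.07 -18.99810438660341 18.922050650478315
0.085 -18.757941436061433 19.9692211364828
0.1 -19.930579330904237 19.71797884758583
table z 0.0005836536585620505
top [{'location': [0.2946, 0.26, 0.0301], 'score': 0.92}, {'location': [0.6039, 0.2931, 0.0307], 'score': 0.58}, {'location': [0.3898, 0.1526, 0.0321], 'score': 0.57}]
scene [{'location': [0.3018, 0.2703, 0.0253], 'score': 0.86}, {'location': [0.3954, 0.1559, 0.0302], 'score': 0.74}, {'location': [0.6137, 0.2972, 0.0233], 'score': 0.72}, {'location': [0.5206, -0.2189, 0.0656], 'score': 0.53}]
w15 flangeR 113 x 25.5 33.5 y -0.1 ztop 21.3
w15 coreR 179 y -0.4 ztop 12.7
scene flangeR 16 x 27.1 31.6 y -3.7 ztop 21.2
scene flangeL 17 x -31.9 -26.4 y -3.0 ztop 21.7
scene coreR 28 y -2.5 ztop 13.2
scene coreL 32 y -2.1 ztop 13.7
```

View pics/w15.png

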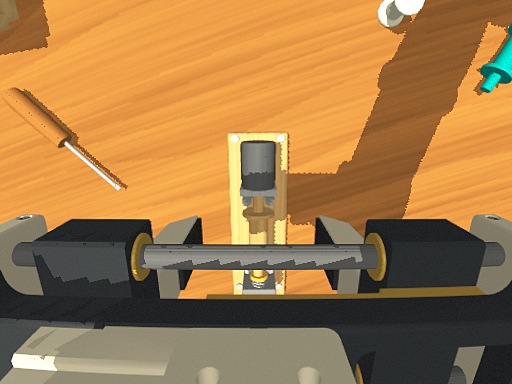

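View pics/s15.png

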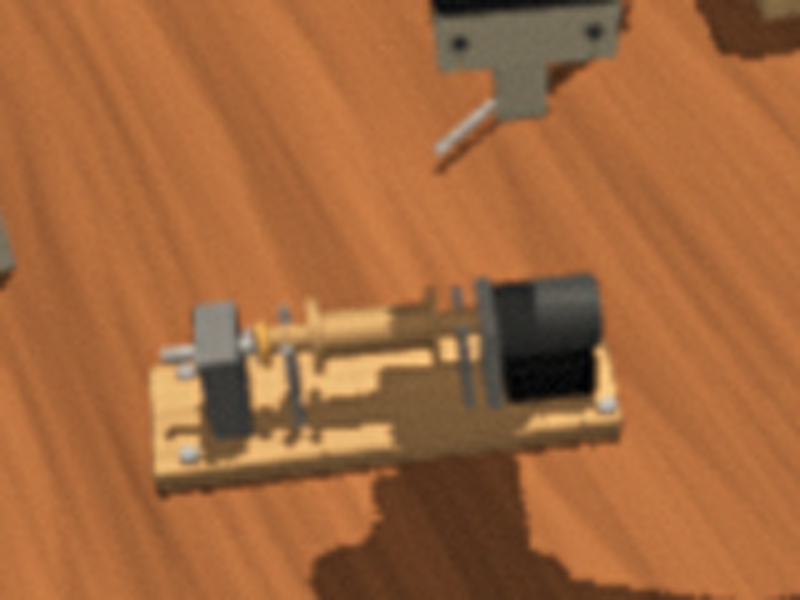

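View pics/t15.png

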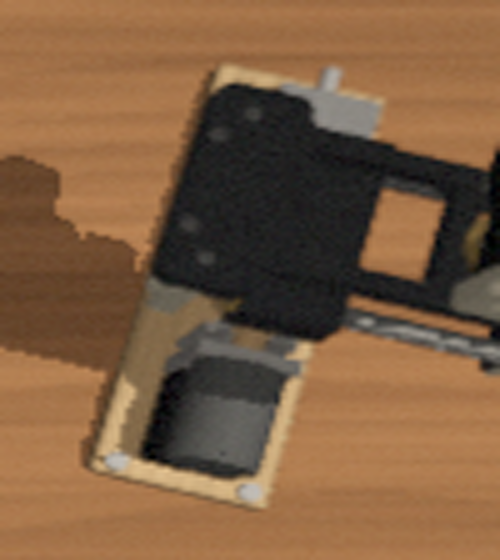

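```bash
python3 -c "
from cell import workorder,monitor
print(monitor.observe()['force'],monitor.observe()['clock']); print(workorder.sign_off())"
```

```text
[-0.32836049 -0.2330012  -0.27623382] 18.7
the job is handed in; nothing more can be done
None
```

The long bobbin is loaded in the winder and I handed the job in at 18.7 s of the 45 s allowed. No verdict was reported.

- **How it went in:** I gripped the bobbin across the core and tilted it to about 18° in the grip by pressing one flange on top of the motor. I then lowered its end into the spring fork and pushed the plunger in, with about 5 N at the wrist. Lowering the gripper tipped the other end down past the end plate until the bobbin was level. I then eased it towards the plate and let go.
- **Scene camera:** Both flanges show at about ±32 mm from the bay centre. Their tops are 21.2 and 21.7 mm above the axis (20 mm would be exact), which agrees within the calibration. The bobbin therefore looks level and seated, and the plunger rod sticks out behind the housing as it should.
- **Sideways position:** The wrist camera puts the bobbin within about 0.5 mm of the fork centres. The scene camera shows it 2 to 4 mm to one side. It sees the bobbin at a slant from one side and showed a similar sideways disagreement before loading, so I relied on the wrist camera.
- **Not checked:**
  - How far the plunger is pushed in was not measured; I judged it only from the rod and the spacing.
  - In the last top view the gripper hid the bobbin, so I could not confirm it from above.
- **At hand-in:** The gripper was well clear of the winder and the force reading was about zero.

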